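# Put the hand tools back into their shaped inserts in the drawer tray

### The job

Tidy up after the job at the vice: put the pliers, the side cutters, the small screwdriver and the dusting brush back into the drawer tray, each in the insert whose pocket is cut to its shape. Every tool must lie fully down on the floor of its own pocket, so that a missing tool would show at a glance.

Things in the scene. Friction and masses are not known exactly. Their poses are not given: they have to be found in the camera images.
- pliers: large pliers, blue handles, lying flat: 161 long, 67 wide, 12 mm thick. Origin: middle of the underside; y runs to the handle ends (jaw tip y = -80, handle ends +80 mm), z up. Grip across both handles, closing along x: 60 mm wide at y = 24, 66 mm at y = 40 to 60. 0.17 kg, balances at y = 6 mm
- cutter: small side cutters, red handles, lying flat: 108 long, 57 wide, 10 mm thick. Origin: middle of the underside; y runs to the handle ends (jaw tip y = -54, handle ends +54 mm), z up. Grip across both handles, closing along x: 56 mm wide at y = 20 to 40. 0.17 kg, balances at y = 0
- driver: small screwdriver lying down, 135 mm long: blue handle y = -3 to +67 mm, 17 wide (x), 19 mm high; steel blade 3 mm thick to y = -67. Origin: mid-length, level with the handle's underside; y points to the handle end, z up. Grip the handle, closing along x. 0.06 kg, balances at y = 30 mm
- brush: dusting brush lying flat, 154 long, 11 mm thick: brown wooden handle, steel ferrule, bristles. Origin: middle of the underside; y points to the handle end (+77 mm), the bristles end at y = -77, 42 mm wide; z up. Grip across the handle, closing along x: it stops the fingers at 26 mm at y = 24, 20 mm at y = 45. 0.054 kg, balances at y = 15 mm
- bench_vice: blue bench vice bolted to the bench, not to be worked, only to be kept clear of: 140 mm high; it reaches from x = -80 to +100 mm and y = -80 to +80 mm of its origin (on the bench). Some of the tools lie close beside and behind it, so carry things over it at 250 mm or more
- pliers_insert: plastic insert, 199 (y) x 99 (x) x 34 mm, fixed in a tray. Origin: middle of its underside, z up. A finger channel crosses all inserts at y = 1 to 47 mm, floor z = 14. Pocket in the outline of the large pliers, 172 long, 78 mm wide at the handle end (+y), 12 deep, 5 mm play all round. Seated: tool's origin over this origin, y axes alike, underside on the pocket floor, z = 22.
- cutter_insert: plastic insert, 199 (y) x 99 (x) x 34 mm, fixed in a tray. Origin: middle of its underside, z up. A finger channel crosses all inserts at y = 1 to 47 mm, floor z = 14. Pocket in the outline of the small cutters, 120 long, 68 mm wide at the handle end (+y), 12 deep, 5 mm play all round. Seated: tool's origin over this origin, y axes alike, underside on the pocket floor, z = 22.
- driver_insert: plastic insert, 199 (y) x 99 (x) x 34 mm, fixed in a tray. Origin: middle of its underside, z up. A finger channel crosses all inserts at y = 1 to 47 mm, floor z = 14. Pocket 20 deep: trough 28 mm wide for the handle (y = -10 to 73), slot 15 mm wide for the blade (to y = -73), 5 mm play. Seated: tool's origin over this origin, y axes alike, underside on the pocket floor, z = 14.
- brush_insert: plastic insert, 199 (y) x 99 (x) x 34 mm, fixed in a tray. Origin: middle of its underside, z up. A finger channel crosses all inserts at y = 1 to 47 mm, floor z = 14. Pocket 12 deep, 167 long: 52 mm wide for the bristles at the -y end, tapering to the handle end (+y), 5 mm play all round. Seated: tool's origin over this origin, y axes alike, underside on the pocket floor, z = 22.

How it is judged (in metres and radians):
At the end, for the whole second after the job is handed in: each of the four tools is released and at rest in its own insert: origin within 12 mm of the insert's origin in plan, underside within 4 mm of the pocket floor, y axis within 0.2 rad of the insert's, not tilted by more than 0.15 rad (horizontal distance between pliers and pliers_insert below 0.012 m and z of pliers in the frame of pliers_insert between 0.018 and 0.026 m and angle between the y axis of pliers and the y axis of pliers_insert, either way round below 0.2 rad and angle between each of pliers, cutter, driver, brush's own z axis and vertical below 0.15 rad and linear speed of each of pliers, cutter, driver, brush below 0.02 m/s and contact force between each of pliers, cutter, driver, brush and the fingers below 0.1 N and horizontal distance between cutter and cutter_insert below 0.012 m and z of cutter in the frame of cutter_insert between 0.018 and 0.026 m and angle between the y axis of cutter and the y axis of cutter_insert, either way round below 0.2 rad and horizontal distance between driver and driver_insert below 0.012 m and z of driver in the frame of driver_insert between 0.01 and 0.018 m and angle between the y axis of driver and the y axis of driver_insert, either way round below 0.2 rad and horizontal distance between brush and brush_insert below 0.012 m and z of brush in the frame of brush_insert between 0.018 and 0.026 m and angle between the y axis of brush and the y axis of brush_insert, either way round below 0.2 rad); the robot touches nothing.
It also fails if it takes over 112 s, if anything falls off the work surface, if the arm or the gripper's body presses on something with over 40 N, if the wrist force passes 120 N, or if a joint passes its speed limit or range.

### The arm

A 6-joint arm with a two-finger parallel gripper is mounted at the origin on a cart in front of the work surface, level with it; the furniture and walls round the work are solid. World frame = base frame: x ahead of the robot, y to its left, z up, the work surface at z = 0. Lengths are in mm, angles in degrees, forces in N, time in s.
With the tool pointing down it reaches from about 300 to 850 mm from the base axis. Payload 4.2 kg.
Tool frame: the origin (TCP) lies midway between the tips of the shut fingers; the grasp point (between the pads) lies 19 mm behind it; z points along the fingers, y is the line along which they close (so a half turn about z gives the same grasp; the last joint's range is limited). The gripper opens to 91 mm and grips with 3 to 60 N. Pads are 32 mm wide; open, the fingers measure 118 mm over their backs; the gripper's body (76 mm by 178 mm) begins 60 mm behind the grasp point.
Start: joints at [-1.146, 18.312, 89.639, -0, 72.044, -1.146], TCP at [575.016, 0, 213.976] pointing down, gripper open.
Joint ranges: [-177.97, 177.97], [-48.28, 115.42], [12.27, 149.76], [-77.06, 257.06], [2.81, 150.46], [-146.56, 146.56]. Speed limits (degrees/s): [147.25, 147.25, 180, 180, 180, 180].

### API

Orientations are given as [roll, pitch, yaw] about the fixed x, y, z axes, in that order (R = Rz(yaw) Ry(pitch) Rx(roll)).
In Python, from workcell import env gives the robot as it stands.
- The arm moves only by the shell command python3 drive.py 'ROWS' [OPENING] [FORCE]. ROWS is rows parted by semicolons, their numbers by spaces, 1 to 8 of them, each of 6 numbers: dx, dy, dz in mm, then a rotation vector rx, ry, rz in degrees; each row shifts and turns the commanded pose from where the row before left it, along the tool's axes as they then stand; what a row does not reach is not made up. A row lasts 1/10 s, in which the tool goes at most 50 mm and 8.59 degrees, less where a joint would pass 70% of its speed; a pose out of reach is approached as far as the arm can. OPENING is the finger opening in mm, set as the command begins (- or left out keeps the last). The fingers move at their own pace and stop on an object; FORCE is the grip in N (left out, the last holds). Time passes only in rows, so rows that do not move let the fingers close. It prints the time, the measured TCP pose, the force, the opening and the grip force at its end.
- env.state(): the state, without advancing time (a new reading comes with each control period).
- env.grab_frame(name): name is "scene" or "side" or "wrist"; returns the picture (480x640x3 uint8, blue, green, red); there is no depth.
- env.camera_model(name): a dict with "fx", "fy", "cx", "cy" (pixels), "T" (4x4, takes a point from camera to world coordinates). Camera axes: x right, y up, looking along -z (the intrinsics and any distortion apply to the point x, -y, -z); pixel columns grow to the right and rows downward; lengths in mm; the calibration is good to about 2 mm. A picture is of the moment at which its call begins: read the wrist's pose just before it. camera_model takes no time and is no camera call; for the wrist camera it gives the pose at the moment of the call.
- env.job_done(): hands the job in; it is judged then, once.
The state is a dict: "time_s": time; "qpos": joint angles; "qvel": joint speeds; "effort": joint torques, N m; "ee_pos": TCP position; "ee_rot": TCP orientation; "force": force on the tool from outside, world axes, zero at the start; "torque": the same for the moment, N m; "gripper_width": finger opening in mm; "gripper_force": force on a finger pad.
Only numpy, scipy, OpenCV 4.12 (cv2) and the standard library are available. Lean on these libraries where they do the work, as an engineer would, in place of code of your own. Each camera call takes 0.05 s, during which the arm holds its last target. There are 200 camera calls.

## Working session

There is one attempt and no reset: what is moved stays moved. The work goes in short steps, Python scripts to look and compute and a shell command to move; the robot and the scene stay as the last step left them, time stands still between calls to the robot, and variables do not carry over. Pictures are saved under pics/ and viewed, at most 17 in all, crops included, and the job is handed in when it is done.

```bash
ls; mkdir -p pics; python3 - <<'E'
from workcell import env
import cv2
for n in("scene","side"):
    cv2.imwrite(f"pics/{n}0.png",env.grab_frame(n)); m=env.camera_model(n); print(n,m)
print(env.state())
E
```

```text
drive.py
pics
workcell.py
scene {'fx': 457.01199537388857, 'fy': 457.01199537388857, 'cx': 324.2413682431742, 'cy': 238.45518268426818, 'T': array([[-8.45048219e-01,  2.58503592e-01, -4.68048503e-01,
        -4.60651086e+01],
       [-5.34689710e-01, -4.07486413e-01,  7.40311919e-01,
         9.26893680e+02],
       [ 6.49884697e-04,  8.75859987e-01,  4.82564878e-01,
         6.32261458e+02],
       [ 0.00000000e+00,  0.00000000e+00,  0.00000000e+00,
         1.00000000e+00]])}
side {'fx': 537.1095087193488, 'fy': 537.1095087193488, 'cx': 328.69674679735857, 'cy': 244.29996771834604, 'T': array([[ 8.70538688e-01,  3.26391495e-01, -3.68281122e-01,
         8.27179091e+01],
       [-4.92076521e-01,  5.84675985e-01, -6.44992007e-01,
        -6.82324441e+02],
       [ 4.80522255e-03,  7.42712989e-01,  6.69592657e-01,
         7.92947944e+02],
       [ 0.00000000e+00,  0.00000000e+00,  0.00000000e+00,
         1.00000000e+00]])}
{'time_s': 0.1, 'qpos': array([-1.14465228e+00,  1.83474218e+01,  8.96995958e+01, -1.00470038e-03,
        7.20433019e+01, -1.14722551e+00]), 'qvel': array([-0.06740386, -0.10282089, -0.23987517,  0.01602519, -0.05520427,
        0.00115053]), 'effort': array([ 5.01049108e-04, -4.13330913e+01, -2.32510239e+01,  7.29743019e-02,
        4.21804120e-02, -4.88014211e-05]), 'ee_pos': array([5.74549371e+02, 1.68484136e-02, 2.13208708e+02]), 'ee_rot': array([-1.79909679e+02, -8.53253704e-04,  9.00028831e+01]), 'force': array([-0.4460735 , -0.5142361 ,  0.96642665]), 'torque': array([-0.03366384,  0.01408562, -0.02693124]), 'gripper_force': 0.0, 'gripper_width': 91.2116085513747}
```
View pics/scene0.png

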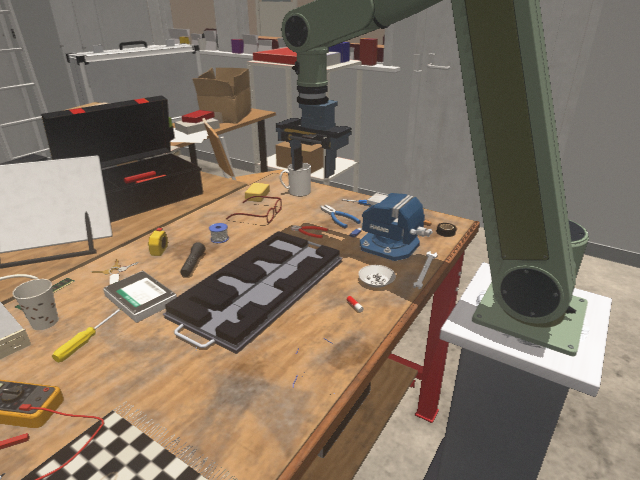

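View pics/side0.png

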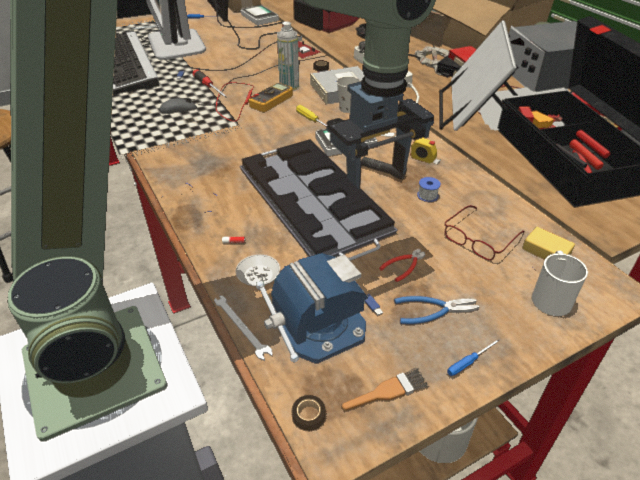

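Side view: tray (320,195), cutters (400,265), pliers (435,308), driver (472,357), brush (385,390), vice (320,305). First I'll get rough positions, and a wrist view.

```bash
cat > h.py <<'E'
import numpy as np, cv2
from workcell import env
def w(m,u,v,z):
    d=m["T"][:3,:3]@np.array([(u-m["cx"])/m["fx"],-(v-m["cy"])/m["fy"],-1]); o=m["T"][:3,3]
    return (o+d*(z-o[2])/d[2]).round(1)
def px(m,p):
    q=m["T"][:3,:3].T@(np.array(p,float)-m["T"][:3,3]); return np.array([m["cx"]+m["fx"]*q[0]/-q[2], m["cy"]-m["fy"]*q[1]/-q[2]]).round(1)
def rect(m,img,x0,x1,y0,y1,z,s):
    """top-down rectified view of plane z: col = (x-x0)*s, row=(y1-y)*s"""
    W=np.float32([[x0,y1],[x1,y1],[x1,y0],[x0,y0]])
    P=np.float32([px(m,(a,b,z)) for a,b in W])
    D=np.float32([[(a-x0)*s,(y1-b)*s] for a,b in W])
    return cv2.warpPerspective(img,cv2.getPerspectiveTransform(P,D),(int((x1-x0)*s),int((y1-y0)*s)),flags=cv2.INTER_CUBIC)
E
python3 - <<'E'
from h import *
m=env.camera_model("side")
for n,z,*ps in [("tray",34,(242,175),(301,140),(395,210),(330,252)),("cut",5,(422,252),(383,277),(381,264)),("pl",6,(478,306),(397,301),(402,320)),("drv",8,(497,342),(450,371)),("br",5,(422,378),(344,407)),("vice",0,(300,355),(365,330))]:
    print(n,[w(m,*p,z).tolist() for p in ps])
m=env.camera_model("wrist"); print(m["T"].round(3).tolist(), m["fx"])
cv2.imwrite("pics/w0.png",env.grab_frame("wrist"))
E
```

```text
tray [[439.2, 374.3, 34.0], [641.2, 449.6, 34.0], [689.1, 76.6, 34.0], [490.8, 26.6, 34.0]]
cut [[679.8, -43.1, 5.0], [564.1, -65.0, 5.0], [581.8, -31.0, 5.0]]
pl [[680.9, -221.8, 6.0], [550.8, -134.1, 6.0], [531.4, -178.4, 6.0]]
drv [[651.2, -306.6, 8.0], [536.6, -314.0, 8.0]]
br [[487.3, -300.2, 5.0], [341.9, -282.5, 5.0]]
vice [[327.9, -151.6, 0.0], [460.2, -160.5, 0.0]]
[[1.0, -0.0, 0.002, 575.371], [-0.0, 0.966, 0.257, 72.063], [-0.002, -0.257, 0.966, 383.939], [0.0, 0.0, 0.0, 1.0]] 356.8336065478104
```

View pics/w0.png

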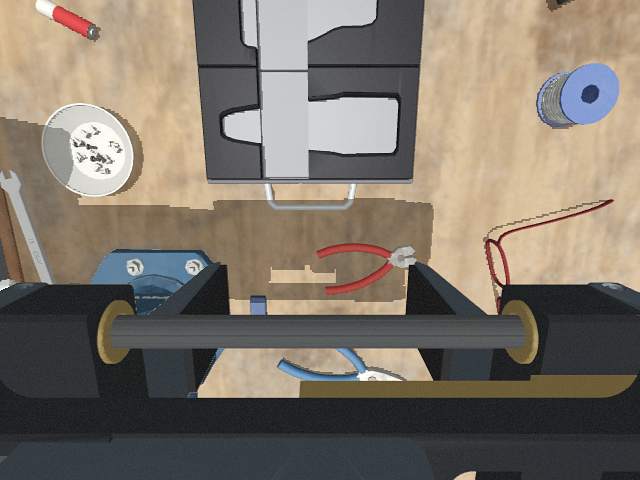

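Wrist view: brush insert at (315,125) with its wide end to +x, cutters at (370,260), pliers below them. In every insert +y points towards world -x. Next I'll look at the rest of the tray.

```bash
python3 drive.py '40 0 -10 0 0 0;40 0 -10 0 0 0;40 0 -10 0 0 0;40 0 -10 0 0 0;40 0 -10 0 0 0;0 0 0 0 0 0;0 0 0 0 0 0'; python3 - <<'E'
from h import *
m=env.camera_model("wrist"); img=env.grab_frame("wrist"); cv2.imwrite("pics/w1.png",img); np.save("w1T.npy",m["T"])
r=rect(m,img,420,720,30,430,34,1.5); cv2.imwrite("pics/w1r.png",r)
print(m["T"][:3,3])
E
```

```text
time_s: 0.85
ee_pos: [574.7, 200.4, 263.5]
ee_rot: [-180.0, 0.1, 90.1]
force: [0.0, 0.0, 0.2]
gripper_width: 91.4
gripper_force: 0.0
[575.22300059 272.65889347 434.18617856]
```

View pics/w1r.png

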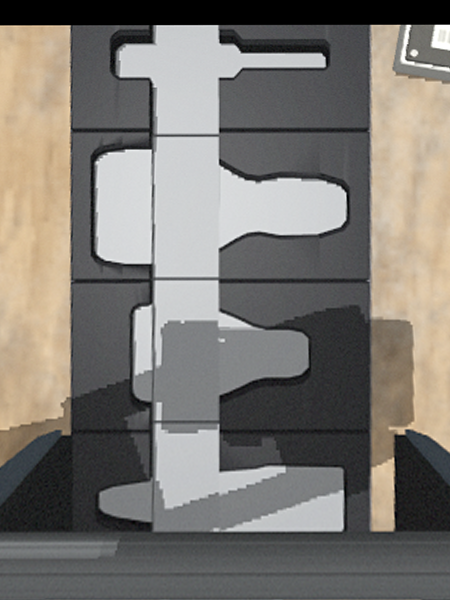

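Rectified tray (x=420+c/1.5, y=430-r/1.5): edges at c 71 and 369, seams at r 130, 280 and 431. That puts the inserts at x=567, y≈394 (driver), 293 (pliers), 193 (cutter) and 92.6 (brush). The 99.5 pitch and 199 length match the sizes given. Now the tools.

```bash
python3 drive.py '-45 0 -10 0 0 0;-45 0 -10 0 0 0;-45 0 -10 0 0 0;-45 0 -10 0 0 0;-45 0 0 0 0 0;-45 0 0 0 0 0;-45 0 0 0 0 0;-45 0 0 0 0 0'; python3 drive.py '-45 0 0 0 0 0;-45 0 0 0 0 0;-45 0 0 0 0 0;-35 0 0 0 0 0;0 0 0 0 0 0;0 0 0 0 0 0'; python3 - <<'E'
from h import *
m=env.camera_model("wrist"); img=env.grab_frame("wrist"); cv2.imwrite("pics/w2.png",img); np.save("w2T.npy",m["T"])
cv2.imwrite("pics/w2r.png",rect(m,img,320,700,-400,-100,6,2))
m["T"]=np.array([[1,0,.002,575.371],[0,.966,.257,72.063],[-.002,-.257,.966,383.939],[0,0,0,1]])
r=rect(m,cv2.imread("pics/w0.png"),400,700,-80,150,6,2); cv2.imwrite("pics/w0r.png",r)
print([w(m,*p,34) for p in [(199,66),(420,66),(207,180),(413,181)]])
E
```

```text
time_s: 1.7
ee_pos: [573.5, -163.4, 303.6]
ee_rot: [-179.9, 0.0, 89.9]
force: [0.7, -0.6, -0.2]
gripper_width: 91.2
gripper_force: 0.0
time_s: 2.3
ee_pos: [573.5, -331.5, 303.0]
ee_rot: [-179.9, -0.1, 89.8]
force: [-1.1, 1.0, 0.5]
gripper_width: 91.2
gripper_force: 0.0
[array([468.6, 143.6,  34. ]), array([666.7, 143.5,  34. ]), array([467.7,  42.6,  34. ]), array([667.4,  41.7,  34. ])]
```

View pics/w2r.png

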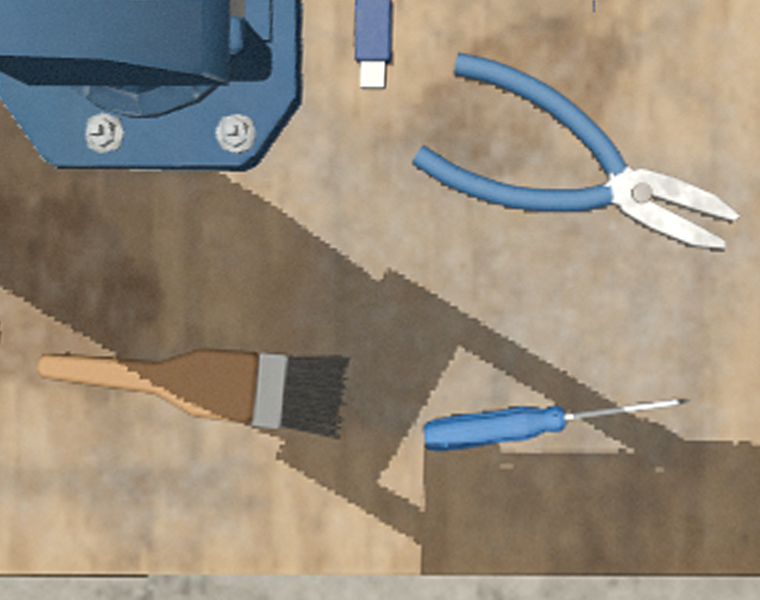

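View pics/w0r.png

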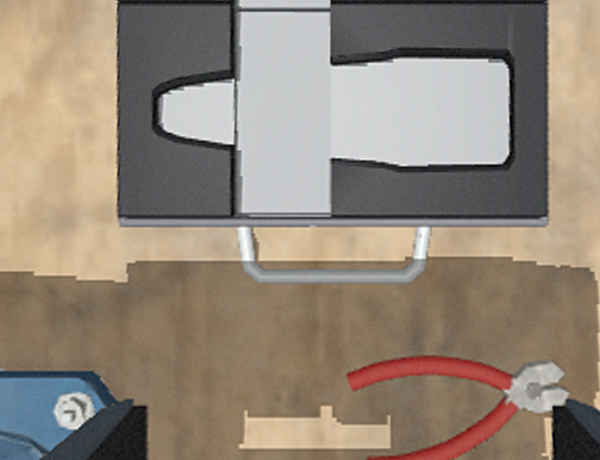

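w2r (x=320+c/2, y=-100-r/2) gives:

| Tool | Centre (mm) | Axis | Measured length | Given length |
|---|---|---|---|---|
| pliers | (612,-185) | 158° | 159 | 161 |
| brush | (415.5,-291) | 174.4° | 154 | 154 |
| driver | (598,-310) | 187.6° | 132 | 135 |

The vice plate's corner is at (470,-184). The cutters are partly hidden in w0r, so I'll look again before gripping them. First the driver: turn so the fingers close across it.

```bash
cat >> h.py <<'E'
from scipy.spatial.transform import Rotation as Ro
def go(x,y,z,yaw=None):
    s=env.state(); R=Ro.from_euler("xyz",s["ee_rot"],degrees=True)
    print("pos",s["ee_pos"].round(1),"rot",s["ee_rot"].round(1),"t",round(s["time_s"],2),"move",R.inv().apply(np.array([x,y,z])-s["ee_pos"]).round(1))
    if yaw is not None: print("turn",(R.inv()*Ro.from_euler("xyz",[180,0,yaw],degrees=True)).as_rotvec(degrees=True).round(1))
E
python3 drive.py '0 0 0 0 0 8.2;0 0 0 0 0 8.2;0 0 0 0 0 8.2;0 0 0 0 0 8.2;0 0 0 0 0 8.2;0 0 0 0 0 8.2;0 0 0 0 0 8.2;0 0 0 0 0 8.2' 50 ; python3 drive.py '0 0 0 0 0 8.2;0 0 0 0 0 8.2;0 0 0 0 0 0;0 0 0 0 0 0'
python3 -c "
from h import *
go(574,-313,3,7.6)"
```

```text
time_s: 3.15
ee_pos: [574.8, -328.4, 304.4]
ee_rot: [-180.0, -0.0, 24.2]
force: [0.6, -0.0, -0.1]
gripper_width: 50.4
gripper_force: 0.0
time_s: 3.55
ee_pos: [574.9, -329.0, 304.3]
ee_rot: [-180.0, -0.0, 8.2]
force: [-0.7, -0.0, -0.3]
gripper_width: 49.8
gripper_force: 0.0
pos [ 574.9 -329.   304.3] rot [-180.    -0.     8.2] t 3.55 move [  1.3 -15.9 301.3]
turn [-0.  -0.   0.6]
```

```bash
python3 drive.py '1.3 -16 20 0 0 0;0 0 40 0 0 0;0 0 40 0 0 0;0 0 40 0 0 0;0 0 40 0 0 0;0 0 30 0 0 0;0 0 20 0 0 0;0 0 0 0 0 0' ; python3 -c "
from h import *
go(574,-313,3,7.6)"
```

```text
time_s: 4.35
ee_pos: [572.0, -312.4, 70.7]
ee_rot: [-179.7, 0.3, 8.1]
force: [-0.4, -0.4, 0.2]
gripper_width: 50.2
gripper_force: 0.0
pos [ 572.  -312.4   70.7] rot [-179.7    0.3    8.1] t 4.35 move [ 2.3  1.2 67.7]
turn [-0.3  0.3  0.5]
```

```bash
python3 drive.py '1 0 20 0 0 0;0 0 20 0 0 0;0 0 15 0 0 0;0 0 11 0 0 0;0 0 0 0 0 0;0 0 0 0 0 0' ; python3 -c "
from h import *
go(574,-313,3,7.6)"; python3 drive.py '0 0 0 0 0 0;0 0 0 0 0 0;0 0 0 0 0 0;0 0 0 0 0 0;0 0 0 0 0 0;0 0 0 0 0 0;0 0 0 0 0 0' 5 15;  python3 -c "
from h import *
go(574,-313,3,7.6)"
```

```text
time_s: 4.95
ee_pos: [575.6, -314.1, 8.6]
ee_rot: [180.0, -0.1, 8.0]
force: [-0.2, -0.1, 0.6]
gripper_width: 50.0
gripper_force: 0.0
pos [ 575.6 -314.1    8.6] rot [ 1.8e+02 -1.0e-01  8.0e+00] t 4.95 move [-1.4 -1.3  5.6]
turn [ 0.  -0.1  0.4]
time_s: 5.65
ee_pos: [575.1, -313.8, 8.2]
ee_rot: [180.0, -0.0, 8.0]
force: [-0.6, 1.1, 1.2]
gripper_width: 16.0
gripper_force: 15.0
pos [ 575.1 -313.8    8.2] rot [180.  -0.   8.] t 5.65 move [-1.  -0.9  5.2]
turn [ 0.  -0.   0.4]
```

```bash
python3 drive.py '0 0 -10 0 0 0;0 0 -30 0 0 0;0 0 -45 0 0 0;0 0 -45 0 0 0;0 0 -45 0 0 0;0 0 -45 0 0 0;0 0 -30 0 0 0;0 0 0 0 0 0' - 25;  python3 -c "
from h import *
go(544,393,260,0)
m=env.camera_model('wrist');a=env.grab_frame('wrist');cv2.imwrite('pics/w3.png',a);print(m['T'][:3,3])"
```

```text
time_s: 6.45
ee_pos: [577.0, -315.0, 264.5]
ee_rot: [179.6, -0.5, 8.0]
force: [0.3, 0.3, -0.9]
gripper_width: 15.9
gripper_force: 25.0
pos [ 577.  -315.   264.5] rot [179.6  -0.5   8. ] t 6.45 move [ 6.580e+01 -7.057e+02  1.000e-01]
turn [ 0.4 -0.6  8. ]
[ 647.51460287 -304.28597813  435.96414872]
```

View pics/w3.png

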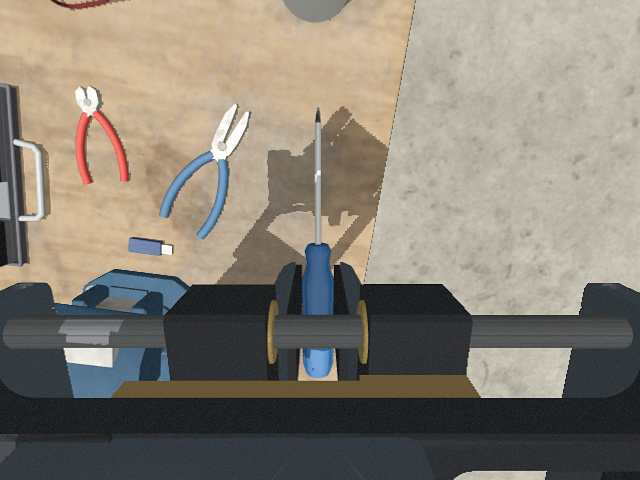

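The driver is held straight: tip (318,108), handle end (318,378). The cutters are now fully in view: jaw tip (88,88), handle ends (88,183) and (126,180).

```bash
python3 -c "
from h import *
m=env.camera_model('wrist');s=env.state();R=Ro.from_euler('xyz',s['ee_rot'],degrees=True)
for p in [(318,108),(318,378)]:
  print(R.inv().apply(w(m,*p,s['ee_pos'][2]+1)-s['ee_pos']).round(1))
a,b=w(m,88,88,5),(w(m,88,183,5)+w(m,126,180,5))/2
print(a,b,np.hypot(*(a-b)[:2]),(a+b)/2,np.degrees(np.arctan2(*(b-a)[1::-1])))
a,b=(w(m,237,105,6)+w(m,248,110,6))/2,(w(m,165,216,6)+w(m,203,237,6))/2
print(a,b,np.hypot(*(a-b)[:2]),(a+b)/2,np.degrees(np.arctan2(*(b-a)[1::-1])))
"
```

```text
[90.4  0.7 -0.5]
[-48.3   0.7  -1.2]
[678.3 -44.5   5. ] [577.6 -64.4   5. ] 102.6474549124331 [627.95 -54.45   5.  ] -168.8214294192668
[ 681.75 -216.      6.  ] [ 535.9 -157.4    6. ] 157.1820043770915 [ 608.825 -186.7      6.   ] 158.11059422939826
```

```bash
python3 drive.py '0 0 0 0 0 8;-4 -44 0 0 0 0;-4 -44 0 0 0 0;-4 -44 0 0 0 0;-4 -44 0 0 0 0;-4 -44 0 0 0 0;-4 -44 0 0 0 0;-4 -44 0 0 0 0';python3 drive.py '-4 -44 0 0 0 0;0 -44 0 0 0 0;0 -44 0 0 0 0;0 -44 0 0 0 0;0 -44 0 0 0 0;0 -44 0 0 0 0;0 -44 0 0 0 0;0 -44 0 0 0 0';python3 drive.py '0 -30 0 0 0 0;0 -15 0 0 0 0;0 0 0 0 0 0;0 0 0 0 0 0';  python3 -c "
from h import *
go(543.7,393,40,0)"
```

```text
time_s: 7.3
ee_pos: [545.5, -4.2, 256.1]
ee_rot: [-180.0, 0.2, -0.0]
force: [1.1, -0.3, -0.9]
gripper_width: 15.7
gripper_force: 25.0
time_s: 8.1
ee_pos: [541.9, 347.4, 255.8]
ee_rot: [179.9, 0.2, 0.0]
force: [1.0, 0.3, 0.2]
gripper_width: 15.4
gripper_force: 25.0
time_s: 8.5
ee_pos: [542.9, 389.7, 257.1]
ee_rot: [179.9, 0.1, -0.0]
force: [0.4, -0.6, -0.1]
gripper_width: 15.6
gripper_force: 25.0
pos [542.9 389.7 257.1] rot [ 1.799e+02  1.000e-01 -0.000e+00] t 8.5 move [  1.1  -3.7 217.1]
turn [ 0.1  0.1 -0. ]
```

```bash
python3 drive.py '1 -4 20 0 0 0;0 0 40 0 0 0;0 0 40 0 0 0;0 0 40 0 0 0;0 0 30 0 0 0;0 0 20 0 0 0;0 0 0 0 0 0;0 0 0 0 0 0'; python3 -c "
from h import *
go(543.7,393.5,23,0)
m=env.camera_model('wrist');a=env.grab_frame('wrist');cv2.imwrite('pics/w4.png',a)
go(543.7,393.5,23,0)"
```

```text
time_s: 9.3
ee_pos: [544.8, 393.9, 68.8]
ee_rot: [180.0, -0.0, -0.1]
force: [0.3, -0.2, 0.3]
gripper_width: 15.6
gripper_force: 25.0
pos [544.8 393.9  68.8] rot [ 1.8e+02 -0.0e+00 -1.0e-01] t 9.3 move [-1.1  0.4 45.8]
turn [ 0.  -0.  -0.1]
pos [545.2 394.6  69.7] rot [-1.799e+02 -1.000e-01 -1.000e-01] t 9.35 move [-1.6  1.2 46.7]
turn [-0.1 -0.1 -0.1]
```

View pics/w4.png

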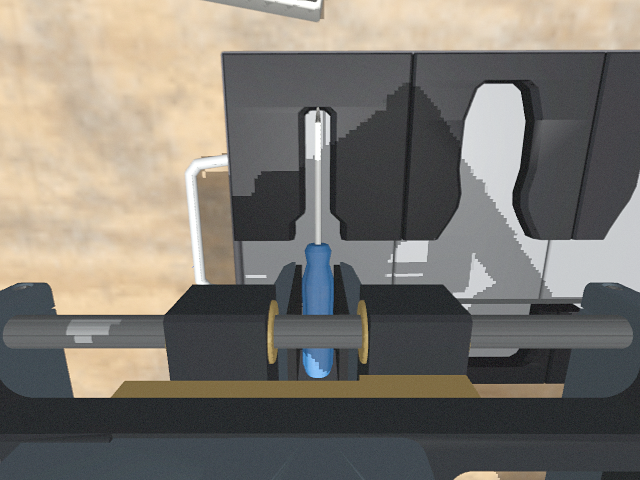

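The blade (col 318) is centred over its slot (303–333), so I'll lower it.

```bash
python3 drive.py '-1 0.5 15 0 0 0;0 0 12 0 0 0;0 0 10 0 0 0;0 0 7 0 0 0;0 0 0 0 0 0;0 0 0 0 0 0'; python3 -c "
from h import *
go(543.7,393.5,23,0)"
```

```text
time_s: 9.95
ee_pos: [543.3, 394.8, 24.1]
ee_rot: [-180.0, -0.0, 0.0]
force: [-0.4, 0.3, -0.4]
gripper_width: 15.4
gripper_force: 25.0
pos [543.3 394.8  24.1] rot [-180.   -0.    0.] t 9.95 move [0.4 1.3 1.1]
turn [-0. -0.  0.]
```

```bash
python3 drive.py '0 1 1 0 0 0;0 0 0 0 0 0;0 0 0 0 0 0;0 0 0 0 0 0;0 0 -15 0 0 0;0 0 -40 0 0 0;0 0 -45 0 0 0;0 0 -45 0 0 0' 35; python3 drive.py '0 0 -45 0 0 0;0 0 -45 0 0 0;6 47 0 0 0 0;6 47 0 0 0 0;6 47 0 0 0 0;6 47 0 0 0 0;6 47 0 0 0 0;6 47 0 0 0 0' 80;python3 drive.py '6 47 0 0 0 0;5 47 0 0 0 0;0 47 0 0 0 0;0 47 0 0 0 0;0 47 0 0 0 0;0 40 0 0 0 0;0 10 0 0 0 7.3;0 0 0 0 0 7.3'; python3 drive.py '0 0 0 0 0 7.3;0 0 0 0 0 0;0 0 0 0 0 0';python3 -c "
from h import *
go(588.5,-176.5,3,-22)"
```

```text
time_s: 10.75
ee_pos: [542.9, 393.6, 170.7]
ee_rot: [-180.0, -0.0, 0.0]
force: [1.1, -0.2, -0.2]
gripper_width: 35.0
gripper_force: 0.0
time_s: 11.55
ee_pos: [579.0, 109.8, 259.5]
ee_rot: [-180.0, -0.1, 0.0]
force: [0.7, -0.0, 0.1]
gripper_width: 80.0
gripper_force: 0.0
time_s: 12.35
ee_pos: [589.8, -175.8, 259.1]
ee_rot: [180.0, -0.1, -15.1]
force: [-0.1, -0.1, -0.1]
gripper_width: 80.1
gripper_force: 0.0
time_s: 12.65
ee_pos: [590.1, -173.3, 258.9]
ee_rot: [-180.0, -0.1, -21.7]
force: [0.2, 0.1, -0.2]
gripper_width: 80.1
gripper_force: 0.0
pos [ 590.1 -173.3  258.9] rot [-1.80e+02 -1.00e-01 -2.17e+01] t 12.65 move [ -0.5   3.6 255.9]
turn [-0.  -0.1  0.3]
```

```bash
python3 drive.py '-0.5 3.5 20 0 0 0.3;0 0 45 0 0 0;0 0 45 0 0 0;0 0 45 0 0 0;0 0 35 0 0 0;0 0 25 0 0 0;0 0 0 0 0 0;0 0 0 0 0 0';python3 -c "
from h import *
go(588.5,-176.5,4,-22)"
```

```text
time_s: 13.45
ee_pos: [588.9, -176.4, 43.6]
ee_rot: [-180.0, -0.0, -22.1]
force: [-0.2, -0.3, -0.2]
gripper_width: 80.0
gripper_force: 0.0
pos [ 588.9 -176.4   43.6] rot [-180.    -0.   -22.1] t 13.45 move [-0.3  0.3 39.6]
turn [-0.  -0.  -0.1]
```

```bash
python3 drive.py '0 0 15 0 0 0;0 0 14 0 0 0;0 0 10 0 0 0;0 0 0 0 0 0;0 0 0 0 0 0'; python3 drive.py '0 0 0 0 0 0;0 0 0 0 0 0;0 0 0 0 0 0;0 0 0 0 0 0;0 0 0 0 0 0;0 0 0 0 0 0' 50 30;python3 drive.py '0 0 -10 0 0 0;0 0 -30 0 0 0;0 0 -45 0 0 0;0 0 -45 0 0 0;0 0 -45 0 0 0;0 0 -45 0 0 0;0 0 -35 0 0 0;0 0 0 0 0 0';  python3 -c "
from h import *
m=env.camera_model('wrist');a=env.grab_frame('wrist');cv2.imwrite('pics/w5.png',a);np.save('w5T.npy',m['T'])
go(543,293,30,0)"
```

```text
time_s: 13.95
ee_pos: [588.5, -176.5, 4.3]
ee_rot: [-180.0, -0.0, -22.2]
force: [0.0, 0.4, 0.6]
gripper_width: 80.0
gripper_force: 0.0
time_s: 14.55
ee_pos: [588.7, -176.4, 4.5]
ee_rot: [-180.0, -0.1, -22.2]
force: [-0.0, 1.0, 4.4]
gripper_width: 62.9
gripper_force: 29.9
time_s: 15.35
ee_pos: [590.4, -177.2, 265.3]
ee_rot: [-180.0, -0.7, -22.2]
force: [-0.0, 0.1, -1.7]
gripper_width: 62.7
gripper_force: 29.9
pos [ 589.  -176.7  261.9] rot [-180.    -0.3  -22.2] t 15.4 move [-221.4 -417.4  230.8]
turn [  0.   -0.3 -22.2]
```

View pics/w5.png

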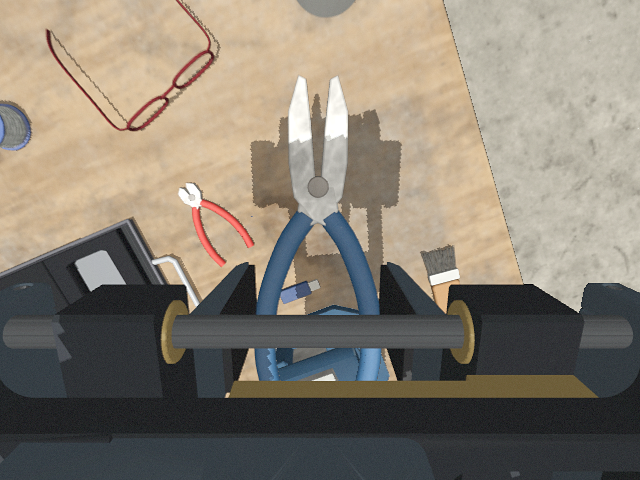

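The pliers are held square: jaw tips (301,77) and (334,77), pivot (318,187). Cutters: tip (189,187), handle ends (223,264) and (252,245).

```bash
python3 -c "
from h import *
m=env.camera_model('wrist');m['T']=np.load('w5T.npy')
Rt=Ro.from_euler('xyz',[180,-.4,-22.2],degrees=True); e=np.array([589.2,-176.8,262.4])
for p in [(317.5,77),(318,187)]: print(Rt.inv().apply(w(m,*p,264.5)-e).round(1))
img=cv2.imread('pics/w5.png'); h=cv2.cvtColor(img,cv2.COLOR_BGR2HSV)
mk=((((h[...,0]<6)|(h[...,0]>174))&(h[...,1]>150)))
mk[:180]=0;mk[290:]=0;mk[:,:170]=0;mk[:,270:]=0
v,u=np.nonzero(mk); P=np.array([w(m,a,b,5)[:2] for a,b in zip(u,v)])
print(len(P)); d=np.array([np.cos(np.radians(191)),np.sin(np.radians(191))]);
# axis-fit: end of handles and tips
tip=w(m,189,185,5); print('tip',tip)
e1=w(m,223,264,5);e2=w(m,252,245,5);b=(e1+e2)/2
print(e1,e2,b,np.hypot(*(tip-b)[:2]),(tip+b)/2,np.degrees(np.arctan2(*(b-tip)[1::-1]))%360)
pv=w(m,194,202,5);print('pivot',pv)
print(cv2.minAreaRect(P.astype(np.float32)))
"
```

```text
[ 1.051e+02  1.000e-01 -1.400e+00]
[56.5  0.3 -1.7]
385
tip [679.9 -47.3   5. ]
[575.1 -41.5   5. ] [583.8 -86.    5. ] [579.45 -63.75   5.  ] 101.78803957243693 [629.675 -55.525   5.   ] 189.3003786609991
pivot [659.4 -43.5   5. ]
((618.0926513671875, -55.08242416381836), (78.79924011230469, 56.36174011230469), 10.611553192138672)
```

```bash
python3 drive.py '0 0 0 0 0 -7.4;0 0 0 0 0 -7.4;0 0 0 0 0 -7.4;-5 -40 0 0 0 0;-5 -40 0 0 0 0;-5 -40 0 0 0 0;-5 -40 0 0 0 0;-5 -40 0 0 0 0'; python3 drive.py '-5 -40 0 0 0 0;-5 -40 0 0 0 0;-5 -40 0 0 0 0;-5 -40 0 0 0 0;-2 -40 0 0 0 0;0 -40 0 0 0 0;0 -30 0 0 0 0;0 0 0 0 0 0'; python3 drive.py '0 0 30 0 0 0;0 0 40 0 0 0;0 0 40 0 0 0;0 0 40 0 0 0;0 0 30 0 0 0;0 0 10 0 0 0;0 0 0 0 0 0;0 0 0 0 0 0';python3 -c "
from h import *
go(542,293,27,0)"
```

```text
time_s: 16.2
ee_pos: [561.5, 24.9, 256.7]
ee_rot: [180.0, 0.3, -0.0]
force: [-0.4, 0.3, -1.4]
gripper_width: 62.7
gripper_force: 29.9
time_s: 17.0
ee_pos: [539.8, 296.8, 256.0]
ee_rot: [180.0, 0.3, 0.2]
force: [-0.5, -0.6, -1.2]
gripper_width: 62.7
gripper_force: 29.9
time_s: 17.8
ee_pos: [542.1, 293.6, 70.0]
ee_rot: [-180.0, -0.1, -0.0]
force: [0.7, 0.1, -0.5]
gripper_width: 62.8
gripper_force: 29.9
pos [542.1 293.6  70. ] rot [-1.8e+02 -1.0e-01 -0.0e+00] t 17.8 move [-0.2  0.7 43. ]
turn [-0.  -0.1 -0. ]
```

```bash
python3 drive.py '0 0.5 15 0 0 0;0 0 13 0 0 0;0 0 10 0 0 0;0 0 5 0 0 0;0 0 0 0 0 0;0 0 0 0 0 0'; python3 drive.py '0 0 0 0 0 0;0 0 0 0 0 0;0 0 0 0 0 0;0 0 -15 0 0 0;0 0 -40 0 0 0;0 0 -45 0 0 0;0 0 -45 0 0 0;0 0 -45 0 0 0' 76; python3 -c "
from h import *
m=env.camera_model('wrist');a=env.grab_frame('wrist');cv2.imwrite('pics/w6.png',a)
go(607.4,-57.4,3,10.5)"
```

```text
time_s: 18.4
ee_pos: [541.4, 293.1, 28.3]
ee_rot: [-180.0, -0.1, 0.0]
force: [-3.3, -1.8, 10.4]
gripper_width: 62.9
gripper_force: 29.8
time_s: 19.2
ee_pos: [541.1, 293.0, 217.5]
ee_rot: [180.0, 0.0, 0.0]
force: [0.7, 1.1, 0.5]
gripper_width: 76.2
gripper_force: 0.0
pos [544.8 294.9 226.4] rot [-179.6   -0.8   -0. ] t 19.25 move [ 59.5 353.9 221.7]
turn [ -0.3  -0.8 -10.5]
```

View pics/w6.png

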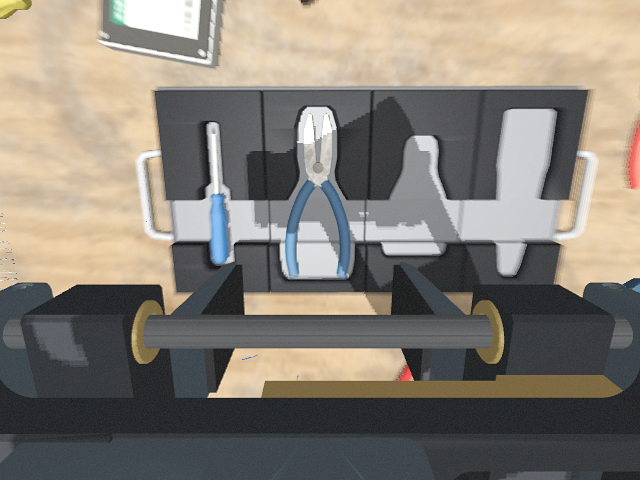

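Driver and pliers lie in their pockets (tips at (212,124) and (318,113)). Now the cutters.

```bash
python3 drive.py '0 0 -35 0 0 0;8 44 0 0 0 0;8 44 0 0 0 0;8 44 0 0 0 0;8 44 0 0 0 0;8 44 0 0 0 0;8 44 0 0 0 0;8 44 0 0 0 0'; python3 drive.py '8 40 0 0 0 -5.25;0 3 0 0 0 -5.25;0 0 0 0 0 0;0 0 30 0 0 0;0 0 45 0 0 0;0 0 45 0 0 0;0 0 30 0 0 0;0 0 0 0 0 0'; python3 -c "
from h import *
m=env.camera_model('wrist');a=env.grab_frame('wrist');cv2.imwrite('pics/w7.png',a)
go(607.4,-57.4,3,10.5)"
```

```text
time_s: 20.05
ee_pos: [597.5, -16.7, 250.6]
ee_rot: [-180.0, -0.0, 0.0]
force: [0.7, -0.1, 0.7]
gripper_width: 76.4
gripper_force: 0.0
time_s: 20.85
ee_pos: [602.0, -56.4, 96.3]
ee_rot: [-179.8, 0.6, 10.5]
force: [-1.0, 0.5, -0.5]
gripper_width: 76.1
gripper_force: 0.0
pos [604.3 -56.7  99.3] rot [-179.9    0.2   10.5] t 20.9 move [ 3.3  1.3 96.3]
turn [-0.1  0.2 -0. ]
```

View pics/w7.png

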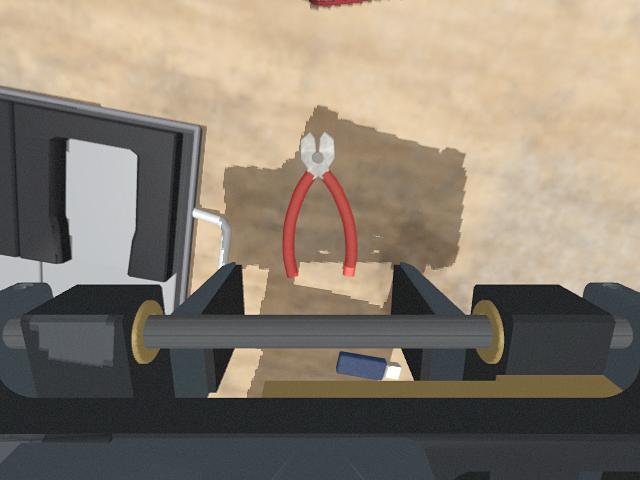

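Cutters square in view: tip (318,132), handle ends (291,277) and (349,274).

```bash
python3 -c "
from h import *
m=env.camera_model('wrist')
a=w(m,318,132,5);b=(w(m,291,277,5)+w(m,349,275,5))/2;print(a,b,a-b,(a+b)/2,np.hypot(*(a-b)[:2]))
go(607.4,-57.4,4,10.5)"
```

```text
[686.8 -42.2   5. ] [580.5 -63.5   5. ] [106.3  21.3   0. ] [633.65 -52.85   5.  ] 108.41300659976177
pos [604.3 -56.7  99.3] rot [-179.9    0.2   10.5] t 20.9 move [ 3.3  1.3 95.3]
turn [-0.1  0.2 -0. ]
```

```bash
python3 drive.py '5 1 25 0 0 -0.8;0 0 30 0 0 0;0 0 20 0 0 0;0 0 16 0 0 0;0 0 0 0 0 0;0 0 0 0 0 0'; python3 -c "
from h import *
go(610.1,-57.6,4,11.3)"
```

```text
time_s: 21.5
ee_pos: [612.4, -57.8, 12.0]
ee_rot: [179.9, -0.2, 11.3]
force: [0.2, -0.8, 0.3]
gripper_width: 76.2
gripper_force: 0.0
pos [612.4 -57.8  12. ] rot [179.9  -0.2  11.3] t 21.5 move [-2.3 -0.6  8. ]
turn [ 0.1 -0.2 -0. ]
```

```bash
python3 drive.py '-2 0 8 0 0 0;0 0 0 0 0 0;0 0 0 0 0 0'; python3 drive.py '0 0 0 0 0 0;0 0 0 0 0 0;0 0 0 0 0 0;0 0 0 0 0 0;0 0 0 0 0 0;0 0 0 0 0 0' 45 30;python3 drive.py '0 0 -10 0 0 0;0 0 -30 0 0 0;0 0 -45 0 0 0;0 0 -45 0 0 0;0 0 -45 0 0 0;0 0 -45 0 0 0;0 0 -30 0 0 5.6;0 0 0 0 0 5.6';  python3 drive.py '0 0 0 0 0 0;0 0 0 0 0 0'; python3 -c "
from h import *
m=env.camera_model('wrist');s=env.state();a=env.grab_frame('wrist');cv2.imwrite('pics/w8.png',a)
R=Ro.from_euler('xyz',s['ee_rot'],degrees=True)
# red handle ends / grey tip in picture
h=cv2.cvtColor(a,cv2.COLOR_BGR2HSV)[:300,250:390]
mk=(((h[...,0]<6)|(h[...,0]>174))&(h[...,1]>150)); v,u=np.nonzero(mk);print('red rows',v.min(),v.max(),'cols',u.min()+250,u.max()+250)
for r in range(40,130,10): print(r,R.inv().apply(w(m,318,r,s['ee_pos'][2]+1)-s['ee_pos']).round(1))
go(543,193,27,0)"
```

```text
time_s: 21.8
ee_pos: [608.9, -58.4, 2.5]
ee_rot: [180.0, -0.0, 11.3]
force: [-0.5, 0.5, 0.6]
gripper_width: 76.1
gripper_force: 0.0
time_s: 22.4
ee_pos: [608.7, -58.2, 2.1]
ee_rot: [-180.0, -0.0, 11.3]
force: [-1.0, 1.2, 3.0]
gripper_width: 54.7
gripper_force: 30.0
time_s: 23.2
ee_pos: [611.0, -58.8, 258.3]
ee_rot: [179.9, -0.7, -0.1]
force: [-0.6, -0.0, -2.1]
gripper_width: 55.1
gripper_force: 30.0
time_s: 23.4
ee_pos: [608.0, -58.4, 251.3]
ee_rot: [180.0, 0.1, 0.2]
force: [0.1, -0.4, -0.9]
gripper_width: 55.1
gripper_force: 30.0
red rows 0 299 cols 252 389
40 [117.7   0.6  -1.1]
50 [113.9   0.6  -1.1]
60 [110.    0.6  -1.1]
70 [106.    0.6  -1.1]
80 [102.    0.6  -1.1]
90 [97.9  0.6 -1.1]
100 [93.8  0.6 -1.1]
110 [89.6  0.6 -1.1]
120 [85.4  0.6 -1.1]
pos [608.  -58.4 250.9] rot [-1.8e+02  1.0e-01  2.0e-01] t 23.45 move [ -63.7 -251.6  224.1]
turn [-0.   0.1  0.2]
```

View pics/w8.png

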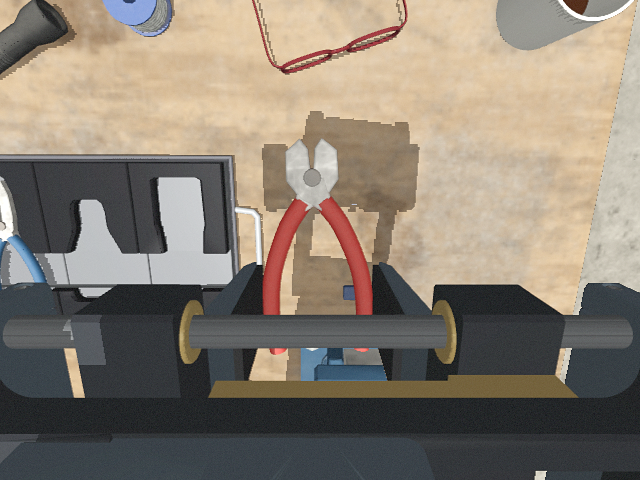

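Held with a slight skew: tip (313,140), pivot (312,178), handle ends (277,352) and (363,348). I'll work out the correction.

```bash
python3 -c "
from h import *
m=env.camera_model('wrist');s=env.state();R=Ro.from_euler('xyz',s['ee_rot'],degrees=True)
f=lambda u,v,z:R.inv().apply(w(m,u,v,s['ee_pos'][2]+z)-s['ee_pos']).round(1)
a=f(313,140,3);p=f(312,178,7);b=(f(277,352,3)+f(363,350,3))/2
print(a,p,b,(a+b)/2,np.degrees(np.arctan2(a[1]-b[1],a[0]-b[0])))"
```

```text
[76.7 -1.6 -3.1] [60.1 -2.2 -7.1] [-30.6    1.65  -2.9 ] [23.05   0.025 -3.   ] -1.7348962741066496
```

```bash
python3 drive.py '-9 -36 0 0 0 1.7;-9 -36 0 0 0 0;-9 -36 0 0 0 0;-9 -36 0 0 0 0;-9 -36 0 0 0 0;-9 -36 0 0 0 0;-9 -36 0 0 0 0;0 0 0 0 0 0'; python3 drive.py '0 0 30 0 0 0;0 0 40 0 0 0;0 0 40 0 0 0;0 0 40 0 0 0;0 0 25 0 0 0;0 0 10 0 0 0;0 0 0 0 0 0;0 0 0 0 0 0';python3 -c "
from h import *
go(543.5,193,25.5,-1.7)"
```

```text
time_s: 24.25
ee_pos: [550.1, 199.0, 250.8]
ee_rot: [-179.9, 0.2, -1.3]
force: [-0.8, 0.2, -0.8]
gripper_width: 55.1
gripper_force: 30.0
time_s: 25.05
ee_pos: [552.7, 195.1, 68.0]
ee_rot: [-180.0, -0.1, -1.6]
force: [0.7, 0.1, -0.9]
gripper_width: 55.2
gripper_force: 30.0
pos [552.7 195.1  68. ] rot [-1.8e+02 -1.0e-01 -1.6e+00] t 25.05 move [-9.3  2.4 42.5]
turn [-0.  -0.1  0.1]
```

```bash
python3 drive.py '-9.3 2.4 5 0 0 0;0 0 13 0 0 0;0 0 0 0 0 0;0 0 0 0 0 0'; python3 -c "
from h import *
go(543.5,193,25.5,-1.7)"; python3 drive.py '0 0 10 0 0 0;0 0 8 0 0 0;0 0 6 0 0 0;0 0 0 0 0 0;0 0 0 0 0 0';python3 -c "
from h import *
go(543.5,193,25.5,-1.7)"
```

```text
time_s: 25.45
ee_pos: [542.1, 192.9, 48.8]
ee_rot: [180.0, 0.0, -1.6]
force: [0.2, -0.1, -1.6]
gripper_width: 55.1
gripper_force: 30.0
pos [542.1 192.9  48.8] rot [180.    0.   -1.6] t 25.45 move [ 1.4 -0.1 23.3]
turn [0.  0.  0.1]
time_s: 25.95
ee_pos: [542.1, 192.8, 25.7]
ee_rot: [180.0, 0.0, -1.6]
force: [-3.4, -0.1, 8.0]
gripper_width: 55.1
gripper_force: 30.0
pos [542.1 192.8  25.7] rot [180.    0.   -1.6] t 25.95 move [ 1.4 -0.2  0.2]
turn [0.  0.  0.1]
```

```bash
python3 drive.py '0 0 0 0 0 0;0 0 0 0 0 0;0 0 0 0 0 0;0 0 -15 0 0 0;0 0 -40 0 0 0;0 0 -45 0 0 0;0 0 -45 0 0 0;0 0 -45 0 0 0' 70; python3 -c "
from h import *
m=env.camera_model('wrist');a=env.grab_frame('wrist');cv2.imwrite('pics/w9.png',a)
b=a[60:290,150:500];cv2.imwrite('pics/w9c.png',cv2.resize(b,None,fx=2.2,fy=2.2,interpolation=2))
"; python3 drive.py '0 0 -45 0 0 0;0 45 0 0 0 0;0 45 0 0 0 0;0 45 0 0 0 0;0 45 0 0 0 0;0 45 0 0 0 0;0 45 0 0 0 0;0 45 0 0 0 0' 50;python3 drive.py '0 45 0 0 0 0;0 45 0 0 0 0;-20 35 0 0 0 0;-40 0 0 0 0 4;-40 0 0 0 0 0;-40 0 0 0 0 0;0 0 0 0 0 0;0 0 0 0 0 0';python3 -c "
from h import *
go(391.6,-288.6,4,-5.6)"
```

```text
time_s: 26.75
ee_pos: [542.1, 192.9, 216.5]
ee_rot: [180.0, 0.0, -1.6]
force: [0.7, -0.7, -0.7]
gripper_width: 69.6
gripper_force: 0.0
time_s: 27.6
ee_pos: [533.3, -123.8, 259.5]
ee_rot: [-180.0, -0.0, -1.6]
force: [0.5, 0.4, 0.1]
gripper_width: 50.2
gripper_force: 0.0
time_s: 28.4
ee_pos: [390.4, -237.6, 260.1]
ee_rot: [180.0, -0.1, -5.7]
force: [0.9, -0.8, -0.2]
gripper_width: 50.3
gripper_force: 0.0
pos [ 390.4 -237.6  260.1] rot [ 1.8e+02 -1.0e-01 -5.7e+00] t 28.4 move [  5.8  50.5 256.2]
turn [ 0.  -0.1 -0.1]
```

View pics/w9c.png

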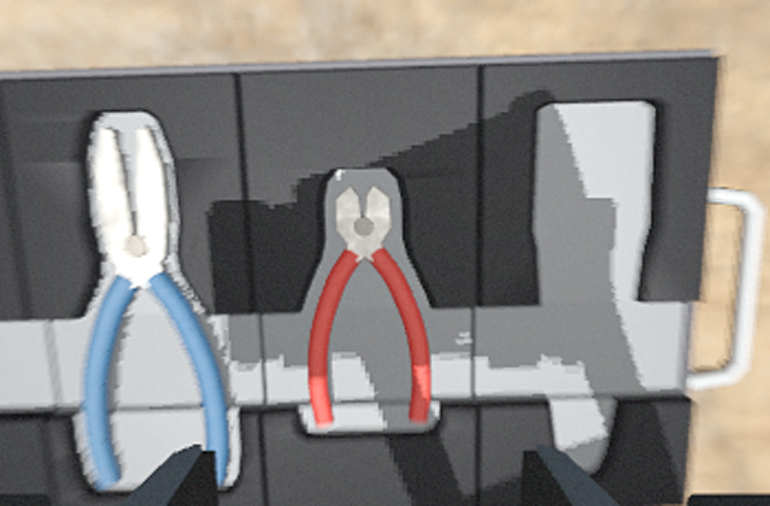

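Both pliers and cutters lie in their pockets, 2–3 mm towards the handle end, so I'll aim the brush at x=568.5. Now the brush.

```bash
python3 drive.py '3 25 0 0 0 0;3 25 0 0 0 0;0 0 30 0 0 0;0 0 40 0 0 0;0 0 40 0 0 0;0 0 30 0 0 0;0 0 0 0 0 0;0 0 0 0 0 0'; python3 -c "
from h import *
m=env.camera_model('wrist');s=env.state();a=env.grab_frame('wrist');cv2.imwrite('pics/w10.png',a)
go(391.6,-288.6,4,-5.6)"
```

```text
time_s: 29.2
ee_pos: [392.9, -288.2, 120.1]
ee_rot: [180.0, -0.0, -5.6]
force: [0.5, 1.4, 0.2]
gripper_width: 50.3
gripper_force: 0.0
pos [ 393.3 -288.7  121.1] rot [ 1.799e+02 -1.000e-01 -5.600e+00] t 29.25 move [ -2.   -0.  117.1]
turn [ 0.1 -0.1  0. ]
```

View pics/w10.png

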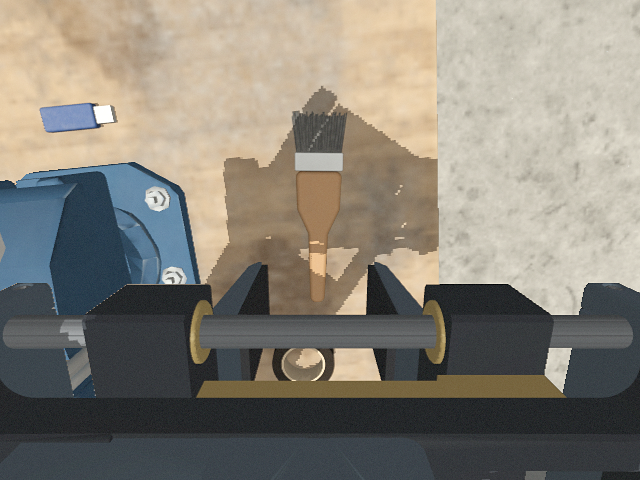

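Brush is centred between the fingers: bristles at (320,112), handle end (317,300).

```bash
python3 drive.py '-1 0 30 0 0 0;0 0 40 0 0 0;0 0 25 0 0 0;0 0 14 0 0 0;0 0 0 0 0 0;0 0 0 0 0 0'; python3 -c "
from h import *
go(391.6,-288.6,4,-5.6)"; python3 drive.py '0 0 7 0 0 0;0 0 0 0 0 0;0 0 0 0 0 0'; python3 drive.py '0 0 0 0 0 0;0 0 0 0 0 0;0 0 0 0 0 0;0 0 0 0 0 0;0 0 0 0 0 0;0 0 0 0 0 0' 10 20
```

```text
time_s: 29.85
ee_pos: [392.2, -288.8, 12.5]
ee_rot: [179.9, -0.2, -5.6]
force: [1.1, -0.2, 0.9]
gripper_width: 50.2
gripper_force: 0.0
pos [ 392.2 -288.8   12.5] rot [179.9  -0.2  -5.6] t 29.85 move [-0.6 -0.1  8.5]
turn [ 0.1 -0.2  0. ]
time_s: 30.15
ee_pos: [390.8, -287.9, 4.4]
ee_rot: [180.0, -0.1, -5.6]
force: [0.3, -0.1, -0.4]
gripper_width: 49.8
gripper_force: 0.0
time_s: 30.75
ee_pos: [390.7, -287.8, 4.1]
ee_rot: [180.0, -0.0, -5.6]
force: [-0.7, -0.2, 0.2]
gripper_width: 27.3
gripper_force: 19.7
```

```bash
python3 drive.py '0 0 -10 0 0 0;0 0 -30 0 0 0;0 0 -45 0 0 0;0 0 -45 0 0 0;0 0 -45 0 0 0;0 0 -45 0 0 0;0 0 -35 0 0 -5.6;0 0 0 0 0 0'; python3 drive.py '0 0 0 0 0 0;0 0 0 0 0 0'; python3 -c "
from h import *
m=env.camera_model('wrist');s=env.state();a=env.grab_frame('wrist');cv2.imwrite('pics/w11.png',a)
R=Ro.from_euler('xyz',s['ee_rot'],degrees=True)
f=lambda u,v,z:R.inv().apply(w(m,u,v,s['ee_pos'][2]+z)-s['ee_pos']).round(1)
for v in (40,60,80,100): print(v,f(318,v,2))
go(543.5,193,27,0)"
```

```text
time_s: 31.55
ee_pos: [392.5, -289.2, 264.9]
ee_rot: [179.6, -0.5, 0.1]
force: [0.3, -0.4, -0.6]
gripper_width: 27.1
gripper_force: 19.7
time_s: 31.75
ee_pos: [389.6, -287.0, 257.6]
ee_rot: [-179.9, 0.1, -0.0]
force: [-0.1, 0.7, 0.2]
gripper_width: 27.2
gripper_force: 19.7
40 [117.4   0.6  -2.2]
60 [109.7   0.6  -2.2]
80 [101.8   0.6  -2.2]
100 [93.6  0.6 -2.2]
pos [ 389.6 -287.   257.3] rot [-179.9    0.2   -0. ] t 31.8 move [ 154.3 -479.5  231. ]
turn [-0.1  0.2 -0. ]
```

View pics/w11.png

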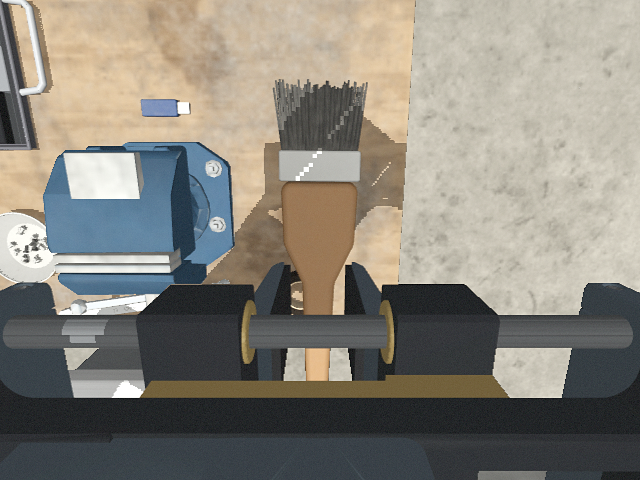

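Brush held straight: bristle end at row 82, about 101 mm ahead of the TCP, so its origin is 24 mm ahead. Carrying it to (544,93).

```bash
python3 drive.py '40 0 -5 0 0 0;40 0 0 0 0 0;40 0 0 0 0 0;34 -20 0 0 0 0;0 -40 0 0 0 0;0 -40 0 0 0 0;0 -40 0 0 0 0;0 -40 0 0 0 0'; python3 drive.py '0 -40 0 0 0 0;0 -40 0 0 0 0;0 -40 0 0 0 0;0 -40 0 0 0 0;0 -40 0 0 0 0;0 0 0 0 0 0;0 0 0 0 0 0';python3 -c "
from h import *
go(544,93,28,0)"
```

```text
time_s: 32.6
ee_pos: [543.7, -106.0, 262.0]
ee_rot: [-179.9, 0.2, -0.0]
force: [0.4, -1.0, 0.1]
gripper_width: 27.1
gripper_force: 19.7
time_s: 33.3
ee_pos: [543.9, 92.7, 262.4]
ee_rot: [179.9, 0.2, 0.1]
force: [0.7, -0.6, -0.3]
gripper_width: 27.3
gripper_force: 19.7
pos [543.9  92.7 262.4] rot [1.799e+02 2.000e-01 1.000e-01] t 33.3 move [  0.8  -0.6 234.4]
turn [0.1 0.2 0.1]
```

```bash
python3 drive.py '0 0 30 0 0 0;0 0 40 0 0 0;0 0 40 0 0 0;0 0 40 0 0 0;0 0 35 0 0 0;0 0 15 0 0 0;0 0 0 0 0 0;0 0 0 0 0 0'; python3 -c "
from h import *
go(544,93,28,0)"; python3 drive.py '0 0 12 0 0 0;0 0 10 0 0 0;0 0 7 0 0 0;0 0 5 0 0 0;0 0 0 0 0 0;0 0 0 0 0 0';python3 -c "
from h import *
go(544,93,28,0)"
```

```text
time_s: 34.1
ee_pos: [544.8, 91.2, 64.0]
ee_rot: [180.0, 0.0, -0.1]
force: [-0.1, 0.6, -0.1]
gripper_width: 27.0
gripper_force: 19.7
pos [544.8  91.2  64. ] rot [ 1.8e+02  0.0e+00 -1.0e-01] t 34.1 move [-0.8 -1.8 36. ]
turn [ 0.   0.  -0.1]
time_s: 34.7
ee_pos: [544.7, 92.4, 30.0]
ee_rot: [180.0, -0.0, 0.0]
force: [-0.5, 0.7, 0.1]
gripper_width: 27.2
gripper_force: 19.7
pos [544.7  92.4  30. ] rot [180.  -0.   0.] t 34.7 move [-0.7 -0.6  2. ]
turn [ 0. -0.  0.]
```

Release, rise, and move to a spot that shows the whole tray.

```bash
python3 drive.py '-0.5 0 2 0 0 0;0 0 0 0 0 0;0 0 0 0 0 0'; python3 drive.py '0 0 0 0 0 0;0 0 0 0 0 0;0 0 0 0 0 0;0 0 -15 0 0 0;0 0 -40 0 0 0;0 0 -45 0 0 0;0 0 -45 0 0 0;-20 0 -45 0 0 0' 50; python3 drive.py '-35 -40 -20 0 0 0;-35 -40 0 0 0 0;0 -40 0 0 0 0;0 -20 0 0 0 0;0 0 0 0 0 0;0 0 0 0 0 0;0 0 0 0 0 0'; python3 -c "
from h import *
m=env.camera_model('wrist');a=env.grab_frame('wrist')
cv2.imwrite('pics/w12.png',rect(m,a,450,690,30,460,30,1.8)[:,:].transpose(1,0,2)[::-1])
go(0,0,0)"
```

```text
time_s: 35.0
ee_pos: [544.2, 92.4, 28.2]
ee_rot: [-180.0, -0.0, 0.0]
force: [0.9, -0.1, -0.4]
gripper_width: 27.2
gripper_force: 19.7
time_s: 35.8
ee_pos: [525.4, 92.3, 219.8]
ee_rot: [-180.0, -0.1, -0.0]
force: [0.7, -0.9, 0.5]
gripper_width: 49.9
gripper_force: 0.0
time_s: 36.5
ee_pos: [460.3, 224.1, 235.4]
ee_rot: [180.0, 0.0, -0.1]
force: [0.2, 0.0, 0.8]
gripper_width: 50.0
gripper_force: 0.0
pos [460.4 224.1 235.5] rot [ 1.8e+02  0.0e+00 -1.0e-01] t 36.55 move [-460.   224.6  235.7]
```

View pics/w12.png

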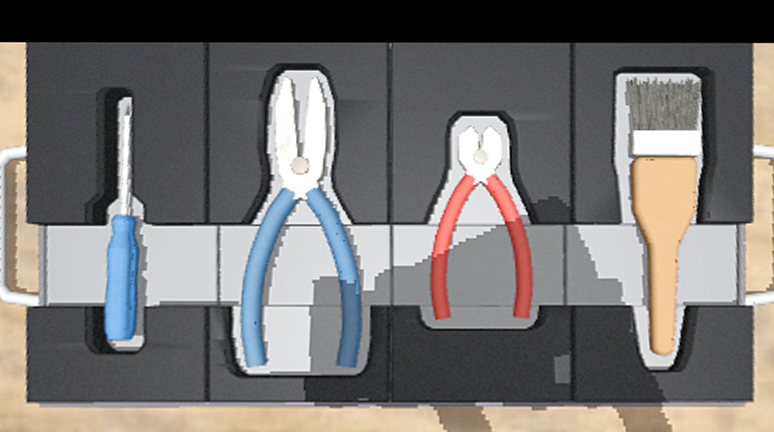

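All four tools lie in their own pockets, with pocket floor visible around each. The tool tips are at (125,98), (303,75), (480,128) and (665,80), and the gripper is clear. Handing in.

```bash
python3 -c "
from workcell import env
print(env.job_done())"
```

```text
the job is handed in; nothing more can be done
None
```

I put the pliers, side cutters, screwdriver and brush each in their own insert and handed the job in at about 37 s. The last picture shows all four lying in their pockets, but the hand-in returned no verdict.

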